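# Shut the sketch box over a wet painting

### The job

Painting is over for today: shut the artist's sketch box by pushing with the fingertips only, gripping nothing. Push the drawer fully home by the outside of its front, and push the lid all the way down by its outside, both gently, without slamming. The little painting inside the lid is still wet, so never touch it, nor reach into the drawer, and leave the things standing around the box where they are.

Things in the scene. Friction and masses are not known exactly. Their poses are not given: they have to be found in the camera images.
- sketch_box: Wooden artist's sketch box, fixed to the table (heavy). Carcass 190 mm deep (x) by 300 mm wide (y) by 95 mm high. Origin: centre of its underside, on the table. Its front, with the drawer, faces its -x; the lid hinges on its +x top edge. z is up.
- drawer (a joint): How far the drawer stands out of the front of the box, in m: 0 is fully home (front flush with the box), it slides out along the box's -x. A sliding friction of about 2.5 N holds it where it is left; it meets a firm stop at 0.
- drawer_front (a point): Point on the outside face of the drawer's front, half-way across, 34 mm above the table; moves with the drawer, axes as the box. The front is a dark flat board 282 mm wide and 10 mm thick, from 15 to 67 mm above the table, with no knob; a finger notch 54 mm wide in the middle of its top edge lowers it to 53 mm there.
- drawer_inside (a point): Middle of the open top of the drawer's inside, a tray with paint tubes right behind the front: 158 mm long (along the box's x), 272 mm wide, walls up to 51 mm above the table, where this point lies. The back of the drawer's front, these walls and the contents are not to be touched. Moves with the drawer, axes as the box.
- lid (a joint): Opening angle of the lid in rad: 0 is shut (lying level on the carcass), about 1.57 stands upright; it begins part open. A friction stay holds it at any angle (about 0.75 N m at the hinge; pushing near its free edge takes up to 5 N, less as it comes down), so it does not fall by itself and must be pushed all the way to the firm stop at 0.
- lid_hinge (a point): Centre of the lid's hinge line, on the far (+x) top edge of the carcass, 95 mm above the table; fixed, axes as the box. The hinge line runs along the box's y.
- lid_top_edge (a point): Middle of the lid's free edge, on its outside face; moves with the lid: 190 mm from the hinge line along the lid and 30 mm along the lid's outward normal. Its z axis is the outward normal of the lid's outside face, its -x axis points from the hinge towards the free edge. The lid is a shallow tray 190 mm by 300 mm, 30 mm deep, plain flat wood on the outside, which faces up when shut and away from the robot when open. Shut, its outside is 125 mm above the table.
- painting (a point): Centre of the wet face of the painting, 172 mm (up the lid) by 282 mm, fixed inside the lid 11 mm deeper than the lid's inner rim; it faces the robot when the lid is open and down when it is shut. Never to be touched. Moves with the lid; its z axis points from the painting towards the lid's outside.
- brush_pot: Blue ceramic pot with five brushes standing in it, pot 76 mm across and 100 mm high, brushes to 245 mm, loose. Origin at the centre of its foot.
- gesso_jar: White capped jar with a blue band, 68 mm across, 85 mm high, loose. Origin at the centre of its foot.
- medium_bottle: Small amber bottle with black cap, 44 mm across, 105 mm high, loose. Origin at the centre of its foot.
- paint_tube: White and red paint tube lying on the table, 114 mm long along its x (black cap at +x), 36 mm wide, 22 mm high, loose. Origin under its middle, on the table.
Not all that is in view belongs to the job. Several things have the shape of the gesso_jar; the one meant has the colours described above.

How it is judged:
By the outcome, as a careful person would: the job done as asked, in the order asked, and still so for the second after the job is handed in, with the robot touching nothing.
It also fails if it takes over 51 s, if anything falls off the work surface, if the arm or the gripper's body presses on something with over 40 N, if the wrist force passes 120 N, or if a joint passes its speed limit or range.

### The arm

A 6-joint arm with a two-finger parallel gripper is mounted at the origin on the work surface. World frame = base frame: x ahead of the robot, y to its left, z up, the work surface at z = 0. Lengths are in m, angles in degrees, forces in N, time in s.
With the tool pointing down it reaches from about 0.25 to 0.725 m from the base axis. Payload 9.7 kg.
Tool frame: the origin (TCP) lies at the very end of the fingers, on their centre line; the grasp point (between the pads) lies grasp_offset behind it (grasp_offset is the distance from the TCP to the grasp point, in m); z points along the fingers, y is the line along which they close (so a half turn about z gives the same grasp; the last joint's range is limited). The gripper opens to 85 mm and grips with 20 to 120 N. Pads are 22 mm wide; open, the fingers measure 114 mm over their backs; the gripper's body (76 mm by 85 mm) begins 54 mm behind the grasp point. The pads swing forward as they close: fully open they stand 13 mm farther back than shut.
Start: joints at [65.26, 4.979, 10.078, 95.1, 0, 90], TCP at [0.23, 0.5, 0.231] pointing down, gripper open.
Joint ranges: [-179.16, 179.16], [-48.56, 103.87], [-65.8, 70.77], [-126.05, 130.52], [-82.76, 87.17], [-180, 180]. Speed limits (degrees/s): [127.2, 127.2, 147.25, 180, 180, 180].

### API

Orientations are given as [roll, pitch, yaw] about the fixed x, y, z axes, in that order (R = Rz(yaw) Ry(pitch) Rx(roll)).
In Python, from workcell import get_obs, camera, calibration, job_done, recognise, cut_out, mark_of, grasp_offset gives the robot as it stands.
- The arm moves only by the tool servo_tool, never from a script. Its argument "moves" is a list of rows, each a list of 3 entries, a list of its own where there are three numbers: the turn, a rotation vector about the tool's x, y, z in degrees, then the shift along the tool's x, y, z in m, then the opening in per cent of the stroke, from 0 (shut) to 100 (fully open). In form: [[[ax, ay, az], [x, y, z], claw], ...]. A call has 1 to 12 rows; each row shifts and turns the commanded pose from where the row before left it, along the tool's axes as they then stand; what a row does not reach is not made up. A row lasts 1/10 s, in which the tool goes at most 50 mm and 8.59 degrees, less where a joint would pass 70% of its speed; a pose out of reach is approached as far as the arm can. A call is refused whole if a number of a shift passes 0.05 or a number of a turn 8.59, either way. A call with a gripper value outside its range is refused whole. The fingers move at their own pace and stop on an object; "force" is the grip in N (left out, the last holds). Time passes only in rows, so rows that do not move let the fingers close. It gives the time, the measured TCP pose, the force, the opening and the grip force at its end, in the units of the state.
- get_obs(): the state, without advancing time (a new reading comes with each control period).
- camera(name): name is "side" or "top" or "wrist"; returns (picture, depth): 480x640x3 uint8, red, green, blue; 480x640 float32, m along the optical axis (not along the pixel's ray), 0 where there is no reading.
- calibration(name): a dict with "camera_matrix" (3x3 intrinsics, pixels), "R" (3x3) and "t" (3): a world point X has camera coordinates R X + t. Camera axes: x right, y down, z forward; pixel columns grow to the right and rows downward; lengths in m; the calibration is good to about 2 mm. A picture is of the moment at which its call begins: read the wrist's pose just before it. calibration takes no time and is no camera call; for the wrist camera it gives the pose at the moment of the call.
- job_done(): hands the job in; it is judged then, once.
Trained networks look in the newest picture that a camera, given by its name, has taken for a name from the list of things; names that differ only in an ending like _2 or _b are one class to them, and where a whole thing is asked for, a point or a joint stands for the part that bears it (a point fixed in the world has none). Each returns a list of dicts, best first, with "score" (0 to 1); they miss things now and then, are a little off and sometimes report something else, mostly with a low value. They report only what shows in the picture. A call takes as long as a camera call. They do not tell look-alikes from the thing itself.
- recognise(name, camera): "xyz" ([x, y, z] in m, in the coordinates of the camera as it stood for that picture, good to about 4 mm: the middle of the surface that is visible of it).
- cut_out(name, camera): "mask" (480x640 bool, what is visible of it).
- mark_of(name, camera): "xyz" ([x, y, z] in m, in the coordinates of the camera as it stood for that picture, good to about 4 mm: a listed point, or the origin of a listed thing).
The state is a dict: "time": time; "q": joint angles; "qd": joint speeds; "joint_efforts": joint torques, N m; "ee_pos": TCP position; "tcp_rot": TCP orientation; "wrist_force": force on the tool from outside, world axes, zero at the start; "torque": the same for the moment, N m; "opening": finger opening in m; "grasp_force": force on a finger pad.
Only numpy, scipy, OpenCV 4.12 (cv2) and the standard library are available. Lean on these libraries where they do the work, as an engineer would, in place of code of your own. Each camera call takes 0.05 s, during which the arm holds its last target. There are 200 camera calls.

## Working session

There is one attempt and no reset: what is moved stays moved. The work goes in short steps, Python scripts to look and compute and a tool call to move; the robot and the scene stay as the last step left them, time stands still between calls to the robot, and variables do not carry over. Pictures are saved under pics/ and viewed, at most 10 in all, crops included, and the job is handed in when it is done.

Besides the shell and the picture viewer there is one more tool, called by a JSON object that holds its "fn" and its "kwargs", one argument or row to a line. servo_tool: Moves the arm, as the interface text tells. Its arguments: {"type":"object","properties":{"moves":{"type":"array"},"force":{"type":"number"}},"required":["moves"]}

```bash
mkdir -p pics; cat > h.py <<'E'
import numpy as np, cv2
from workcell import *
def w(c,p):
    k=calibration(c); return np.array(k["R"]).T@(np.array(p)-np.array(k["t"]))
E
python3 - <<'E'
from h import *
ims=[]
for c in ["side","top"]:
    im,d=camera(c); cv2.imwrite(f"pics/{c}1.png",im[:,:,::-1])
    for n in ["sketch_box","drawer_front","lid_hinge","lid_top_edge","painting","drawer_inside","brush_pot","gesso_jar","medium_bottle","paint_tube"]:
        r=mark_of(n,c)
        print(c,n,[(np.round(w(c,x["xyz"]),3).tolist(),round(x["score"],2)) for x in r[:3]])
o=get_obs();print(o["time"],o["ee_pos"],o["tcp_rot"],grasp_offset)
E
```

```text
side sketch_box [([0.72, 0.142, 0.092], 0.56)]
side drawer_front [([0.467, 0.174, 0.034], 0.97)]
side lid_hinge [([0.719, 0.14, 0.091], 0.9)]
side lid_top_edge [([0.647, 0.148, 0.27], 0.76)]
side painting [([0.68, 0.146, 0.187], 0.9)]
side drawer_inside []
side brush_pot [([0.591, -0.123, -0.0], 0.61), ([0.721, 0.138, 0.091], 0.46), ([0.435, -0.07, -0.001], 0.3)]
side gesso_jar [([0.661, 0.401, -0.003], 0.94), ([0.412, 0.501, 0.006], 0.87), ([0.576, 0.503, -0.001], 0.67)]
side medium_bottle [([0.496, 0.391, -0.0], 0.86)]
side paint_tube []
top sketch_box [([0.624, 0.151, 0.001], 0.91)]
top drawer_front [([0.464, 0.171, 0.035], 0.97)]
top lid_hinge [([0.715, 0.137, 0.09], 0.8)]
top lid_top_edge [([0.642, 0.151, 0.272], 0.75), ([0.552, 0.158, 0.053], 0.38)]
top painting [([0.678, 0.144, 0.181], 0.62), ([0.624, 0.151, -0.0], 0.41)]
top drawer_inside []
top brush_pot [([0.591, -0.124, -0.003], 0.82)]
top gesso_jar [([0.654, 0.4, -0.002], 0.97), ([0.584, 0.503, 0.001], 0.86), ([0.682, 0.514, 0.004], 0.75)]
top medium_bottle [([0.49, 0.391, 0.001], 0.75)]
top paint_tube [([0.428, -0.065, -0.001], 0.78)]
1.1 [0.23017482 0.49949797 0.23126934] [-1.79996764e+02  2.72951251e-04  1.55259803e+02] 0.0187
```

View pics/side1.png

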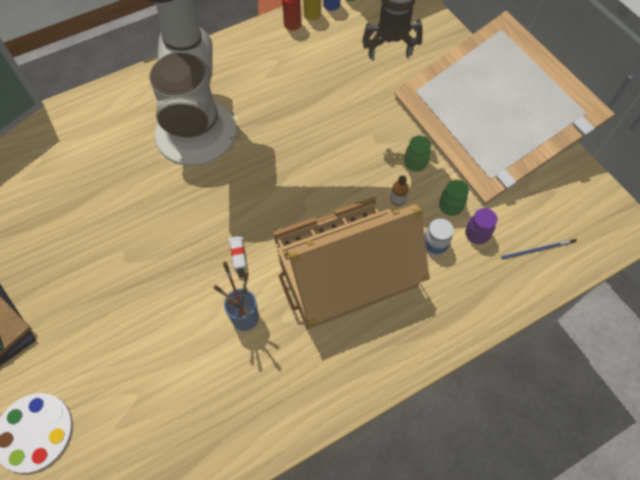

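View pics/top1.png

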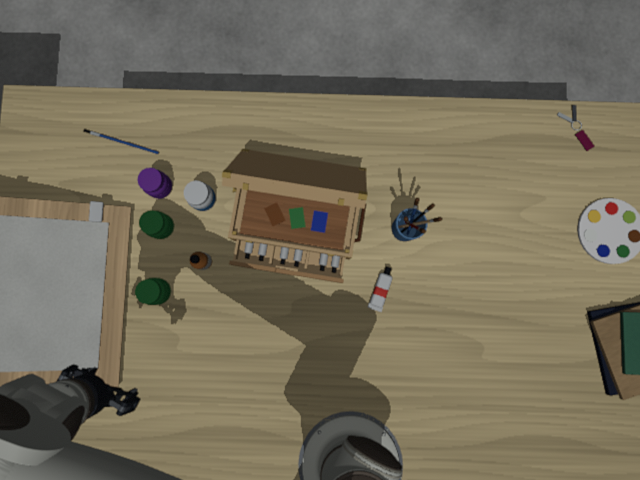

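Drawer first: its front is at about (0.466, 0.172), box yaw about -7.7°, and it stands about 64 mm out. The lid is open about 58°. The side view shows the lid's outside at about (355,265), and the drawer with tubes at about (325,225). The gesso jar is at (440,235), the bottle at (400,190) and the pot at (240,310). I'll write a small planner that works out the rows.

```bash
cat >> h.py <<'E'
from scipy.spatial.transform import Rotation as Ro, Slerp
U=np.array([.991,-.134,0]); V=np.array([.134,.991,0]); H=np.array([.717,.1385,.095])
def bx(x,y,z): return H+x*U+y*V+np.array([0,0,z-.095])   # x,y from hinge in box axes, world z
def tool(tilt): # tool x = -U, y = V, tilted ahead by tilt degrees
    return Ro.from_matrix(np.c_[-U,V,[0,0,-1]])*Ro.from_euler('y',-tilt,degrees=True)
def plan(*wps): # (pos, rot, nrows, claw)
    o=get_obs(); p=np.array(o["ee_pos"]); r=Ro.from_euler('xyz',o["tcp_rot"],degrees=True); rows=[]
    for P,R,n,c in wps:
        s=Slerp([0,1],Ro.concatenate([r,R])); p0=p
        for i in range(1,n+1):
            q=p0+(P-p0)*i/n; R1=s(i/n)
            rows.append([(r.inv()*R1).as_rotvec(degrees=True).round(2).tolist(), r.inv().apply(q-p).round(4).tolist(), c]); p,r=q,R1
    print(o["time"],"F",np.round(o["wrist_force"],1)); print(*rows,sep=",\n")
E
python3 - <<'E'
from h import *
plan((bx(-.33,0,.20),tool(25),14,0),(bx(-.305,0,.03),tool(25),9,0))
E
```

```text
1.1 F [-0.5 -0.  -0.2]
[[-0.27, -1.77, -1.2], [-0.0198, -0.0158, 0.0022], 0],
[[-0.27, -1.77, -1.2], [-0.0194, -0.0162, 0.0028], 0],
[[-0.27, -1.77, -1.2], [-0.019, -0.0166, 0.0033], 0],
[[-0.27, -1.77, -1.2], [-0.0185, -0.017, 0.0038], 0],
[[-0.27, -1.77, -1.2], [-0.018, -0.0174, 0.0043], 0],
[[-0.27, -1.77, -1.2], [-0.0175, -0.0178, 0.0047], 0],
[[-0.27, -1.77, -1.2], [-0.017, -0.0182, 0.0052], 0],
[[-0.27, -1.77, -1.2], [-0.0165, -0.0186, 0.0056], 0],
[[-0.27, -1.77, -1.2], [-0.0159, -0.0189, 0.006], 0],
[[-0.27, -1.77, -1.2], [-0.0153, -0.0193, 0.0064], 0],
[[-0.27, -1.77, -1.2], [-0.0147, -0.0196, 0.0068], 0],
[[-0.27, -1.77, -1.2], [-0.014, -0.02, 0.0072], 0],
[[-0.27, -1.77, -1.2], [-0.0134, -0.0203, 0.0075], 0],
[[-0.27, -1.77, -1.2], [-0.0127, -0.0206, 0.0078], 0],
[[0.0, 0.0, 0.0], [0.0055, 0.0, 0.0183], 0],
[[0.0, 0.0, 0.0], [0.0055, 0.0, 0.0183], 0],
[[0.0, 0.0, 0.0], [0.0055, 0.0, 0.0183], 0],
[[0.0, -0.0, -0.0], [0.0055, 0.0, 0.0183], 0],
[[-0.0, 0.0, 0.0], [0.0055, 0.0, 0.0183], 0],
[[0.0, 0.0, 0.0], [0.0055, 0.0, 0.0183], 0],
[[0.0, 0.0, -0.0], [0.0055, 0.0, 0.0183], 0],
[[0.0, 0.0, 0.0], [0.0055, 0.0, 0.0183], 0],
[[0.0, -0.0, -0.0], [0.0055, 0.0, 0.0183], 0]
```

{"fn": "servo_tool", "kwargs": {
  "moves": [
    [[-0.27,-1.77,-1.2],[-0.02,-0.016,0.002],0],
    [[-0.27,-1.77,-1.2],[-0.0195,-0.016,0.003],0],
    [[-0.27,-1.77,-1.2],[-0.019,-0.0165,0.0035],0],
    [[-0.27,-1.77,-1.2],[-0.0185,-0.017,0.004],0],
    [[-0.27,-1.77,-1.2],[-0.018,-0.0175,0.0045],0],
    [[-0.27,-1.77,-1.2],[-0.0175,-0.018,0.0045],0],
    [[-0.27,-1.77,-1.2],[-0.017,-0.018,0.005],0],
    [[-0.27,-1.77,-1.2],[-0.0165,-0.0185,0.0055],0],
    [[-0.27,-1.77,-1.2],[-0.016,-0.019,0.006],0],
    [[-0.27,-1.77,-1.2],[-0.0155,-0.0195,0.0065],0],
    [[-0.27,-1.77,-1.2],[-0.0145,-0.0195,0.007],0],
    [[-0.27,-1.77,-1.2],[-0.014,-0.02,0.007],0]
  ]
}}

```text
time: 2.3
ee_pos: [0.3678, 0.227, 0.2042]
tcp_rot: [179.5, 21.5, 169.8]
wrist_force: [0.4, 0.6, 0.3]
opening: 0.0001
grasp_force: 0.0
```

{"fn": "servo_tool", "kwargs": {
  "moves": [
    [[-0.27,-1.77,-1.2],[-0.0135,-0.0205,0.0075],0],
    [[-0.27,-1.77,-1.2],[-0.0125,-0.0205,0.008],0],
    [[0,0,0],[0,0,0],0]
  ]
}}

```text
time: 2.6
ee_pos: [0.3904, 0.1805, 0.1993]
tcp_rot: [179.9, 25.1, 172.2]
wrist_force: [-0.2, 0.1, 0.0]
opening: 0.0002
grasp_force: 0.0
```

```bash
python3 - <<'E'
from h import *
im,d=camera("side"); 
r=mark_of("drawer_front","side");print([(np.round(w("side",x["xyz"]),3),x["score"]) for x in r[:2]])
o=get_obs();print(o["ee_pos"],o["tcp_rot"],o["opening"])
plan((bx(-.305,0,.03),tool(25),8,0))
E
```

```text
[(array([0.468, 0.174, 0.033]), 0.61)]
[0.39019062 0.18224178 0.19972654] [179.87306736  24.98619134 172.19834734] -0.00012823220471074905
2.7 F [-0.3  0.3  1.1]
[[0.01, -0.0, -0.01], [0.0062, 0.0, 0.0205], 0],
[[0.01, -0.0, -0.01], [0.0062, 0.0, 0.0205], 0],
[[0.01, -0.0, -0.01], [0.0062, 0.0, 0.0205], 0],
[[0.01, -0.0, -0.01], [0.0062, 0.0, 0.0205], 0],
[[0.01, -0.0, -0.01], [0.0062, 0.0, 0.0205], 0],
[[0.01, -0.0, -0.01], [0.0062, 0.0, 0.0205], 0],
[[0.01, -0.0, -0.01], [0.0062, 0.0, 0.0205], 0],
[[0.01, -0.0, -0.01], [0.0062, 0.0001, 0.0205], 0]
```

{"fn": "servo_tool", "kwargs": {
  "moves": [
    [[0,0,0],[0.0062,0,0.0205],0],
    [[0,0,0],[0.0062,0,0.0205],0],
    [[0,0,0],[0.0062,0,0.0205],0],
    [[0,0,0],[0.0062,0,0.0205],0],
    [[0,0,0],[0.0062,0,0.0205],0],
    [[0,0,0],[0.0062,0,0.0205],0],
    [[0,0,0],[0.0062,0,0.0205],0],
    [[0,0,0],[0.0062,0,0.0205],0],
    [[0,0,0],[-0.009,0,0.0042],0],
    [[0,0,0],[-0.009,0,0.0042],0],
    [[0,0,0],[-0.0045,0,0.0021],0],
    [[0,0,0],[-0.0045,0,0.0021],0]
  ]
}}

```text
time: 3.9
ee_pos: [0.4451, 0.1758, 0.0311]
tcp_rot: [179.9, 25.0, 172.3]
wrist_force: [0.6, -0.2, -0.1]
opening: -0.0
grasp_force: 0.0
```

{"fn": "servo_tool", "kwargs": {
  "moves": [
    [[0,0,0],[-0.0036,0,0.0017],0],
    [[0,0,0],[-0.0036,0,0.0017],0],
    [[0,0,0],[-0.0036,0,0.0017],0],
    [[0,0,0],[-0.0036,0,0.0017],0],
    [[0,0,0],[-0.0036,0,0.0017],0],
    [[0,0,0],[-0.0036,0,0.0017],0],
    [[0,0,0],[-0.0036,0,0.0017],0],
    [[0,0,0],[-0.0036,0,0.0017],0]
  ]
}}

```text
time: 4.7
ee_pos: [0.4758, 0.1713, 0.0297]
tcp_rot: [179.9, 25.0, 172.3]
wrist_force: [-1.7, 0.7, 2.1]
opening: -0.0
grasp_force: 1.3
```

{"fn": "servo_tool", "kwargs": {
  "moves": [
    [[0,0,0],[-0.0036,0,0.0017],0],
    [[0,0,0],[-0.0036,0,0.0017],0],
    [[0,0,0],[-0.0036,0,0.0017],0],
    [[0,0,0],[-0.0036,0,0.0017],0],
    [[0,0,0],[-0.0036,0,0.0017],0],
    [[0,0,0],[-0.0036,0,0.0017],0],
    [[0,0,0],[-0.0027,0,0.0013],0],
    [[0,0,0],[-0.0027,0,0.0013],0],
    [[0,0,0],[-0.0018,0,0.0008],0],
    [[0,0,0],[-0.0018,0,0.0008],0]
  ]
}}

```text
time: 5.7
ee_pos: [0.509, 0.1667, 0.0294]
tcp_rot: [179.9, 25.0, 172.3]
wrist_force: [-3.0, 0.7, 0.6]
opening: 0.0
grasp_force: 1.3
```

```bash
python3 - <<'E'
from h import *
o=get_obs();print(o["ee_pos"],o["wrist_force"])
im,d=camera("side"); cv2.imwrite("pics/side2.png",cv2.resize(im[180:340,240:460,::-1],None,fx=3,fy=3))
r=mark_of("drawer_front","side");print([(np.round(w("side",x["xyz"]),3),x["score"]) for x in r[:2]])
E
```

```text
[0.50903375 0.16672638 0.02939574] [-3.04490098  0.68909547  0.56917263]
[]
```

Not at the stop yet (3 N, friction only). I'll keep going slowly until the force rises.

{"fn": "servo_tool", "kwargs": {
  "moves": [
    [[0,0,0],[-0.0014,0,0.0006],0],
    [[0,0,0],[-0.0014,0,0.0006],0],
    [[0,0,0],[-0.0014,0,0.0006],0],
    [[0,0,0],[-0.0014,0,0.0006],0]
  ]
}}

```text
time: 6.2
ee_pos: [0.5149, 0.1658, 0.0294]
tcp_rot: [180.0, 24.9, 172.3]
wrist_force: [-3.4, 1.1, -0.8]
opening: -0.0002
grasp_force: 1.3
```

{"fn": "servo_tool", "kwargs": {
  "moves": [
    [[0,0,0],[-0.0009,0,0.0004],0],
    [[0,0,0],[-0.0009,0,0.0004],0],
    [[0,0,0],[-0.0009,0,0.0004],0]
  ]
}}

```text
time: 6.5
ee_pos: [0.5178, 0.1654, 0.0295]
tcp_rot: [180.0, 24.9, 172.3]
wrist_force: [-2.9, 0.5, -1.8]
opening: 0.0
grasp_force: 1.3
```

{"fn": "servo_tool", "kwargs": {
  "moves": [
    [[0,0,0],[-0.0009,0,0.0004],0],
    [[0,0,0],[-0.0009,0,0.0004],0],
    [[0,0,0],[-0.0009,0,0.0004],0]
  ]
}}

```text
time: 6.8
ee_pos: [0.5187, 0.1654, 0.0291]
tcp_rot: [180.0, 24.7, 172.4]
wrist_force: [-33.2, 2.5, 18.2]
opening: 0.0002
grasp_force: 16.3
```

Drawer is at its stop. I'll back off, rise and go over the lid.

```bash
python3 - <<'E'
from h import *
plan((bx(-.26,0,.035),tool(25),3,0),(bx(-.25,0,.34),tool(20),9,0))
E
```

```text
6.8 F [-33.2   2.5  18.2]
[[0.03, -0.1, 0.04], [0.0173, 0.0, -0.0101], 0],
[[0.03, -0.1, 0.04], [0.0173, 0.0, -0.0101], 0],
[[0.03, -0.1, 0.04], [0.0173, -0.0, -0.0102], 0],
[[-0.0, 0.56, 0.0], [-0.0153, -0.0, -0.0302], 0],
[[-0.0, 0.56, -0.0], [-0.015, -0.0, -0.0304], 0],
[[0.0, 0.56, 0.0], [-0.0147, -0.0, -0.0305], 0],
[[0.0, 0.56, 0.0], [-0.0144, -0.0, -0.0307], 0],
[[0.0, 0.56, 0.0], [-0.0141, 0.0, -0.0308], 0],
[[0.0, 0.56, 0.0], [-0.0138, -0.0, -0.031], 0],
[[0.0, 0.56, 0.0], [-0.0135, -0.0, -0.0311], 0],
[[-0.0, 0.56, -0.0], [-0.0132, -0.0, -0.0312], 0],
[[-0.0, 0.56, 0.0], [-0.0129, -0.0, -0.0313], 0]
```

{"fn": "servo_tool", "kwargs": {
  "moves": [
    [[0,0,0],[0.017,0,-0.009],0],
    [[0,0,0],[0.017,0,-0.01],0],
    [[0,0,0],[0.017,0,-0.01],0],
    [[0,0.56,0],[-0.015,0,-0.03],0],
    [[0,0.56,0],[-0.015,0,-0.03],0],
    [[0,0.56,0],[-0.0145,0,-0.03],0],
    [[0,0.56,0],[-0.0145,0,-0.031],0],
    [[0,0.56,0],[-0.014,0,-0.031],0],
    [[0,0.56,0],[-0.014,0,-0.031],0],
    [[0,0.56,0],[-0.0135,0,-0.031],0],
    [[0,0.56,0],[-0.013,0,-0.031],0],
    [[0,0.56,0],[-0.013,0,-0.031],0]
  ]
}}

```text
time: 8.0
ee_pos: [0.4732, 0.1712, 0.3401]
tcp_rot: [179.9, 20.0, 172.3]
wrist_force: [0.5, 0.5, -0.1]
opening: 0.0003
grasp_force: 0.0
```

```bash
python3 - <<'E'
from h import *
for c in ["side","top"]:
    im,d=camera(c)
    if c=="top": cv2.imwrite("pics/top2.png",cv2.resize(im[120:300,200:420,::-1],None,fx=3,fy=3))
    for n in ["drawer_front","lid_top_edge","lid_hinge"]:
        r=mark_of(n,c);print(c,n,[(np.round(w(c,x["xyz"]),3),round(x["score"],2)) for x in r[:2]])
o=get_obs();print(o["ee_pos"],o["tcp_rot"])
plan((bx(-.02,0,.35),tool(12),10,0))
E
```

```text
side drawer_front []
side lid_top_edge [(array([0.653, 0.147, 0.272]), 0.86)]
side lid_hinge [(array([0.719, 0.139, 0.092]), 0.63)]
top drawer_front [(array([0.528, 0.166, 0.033]), 0.55)]
top lid_top_edge [(array([0.644, 0.152, 0.268]), 0.69)]
top lid_hinge [(array([0.718, 0.137, 0.096]), 0.72)]
[0.47254834 0.17115543 0.33692584] [179.99344491  19.87102421 172.3430554 ]
8.4 F [ 0.1  0.6 -0.5]
[[0.0, 0.79, 0.0], [-0.0218, 0.0, 0.0065], 0],
[[0.0, 0.79, 0.0], [-0.0218, 0.0, 0.0062], 0],
[[0.0, 0.79, 0.0], [-0.0219, 0.0, 0.0059], 0],
[[0.0, 0.79, 0.0], [-0.022, 0.0, 0.0056], 0],
[[0.0, 0.79, 0.0], [-0.0221, 0.0, 0.0053], 0],
[[0.0, 0.79, 0.0], [-0.0222, 0.0, 0.005], 0],
[[0.0, 0.79, 0.0], [-0.0222, 0.0, 0.0047], 0],
[[0.0, 0.79, 0.0], [-0.0223, 0.0, 0.0044], 0],
[[0.0, 0.79, 0.0], [-0.0223, 0.0, 0.004], 0],
[[0.0, 0.79, 0.0], [-0.0224, 0.0, 0.0037], 0]
```

View pics/top2.png

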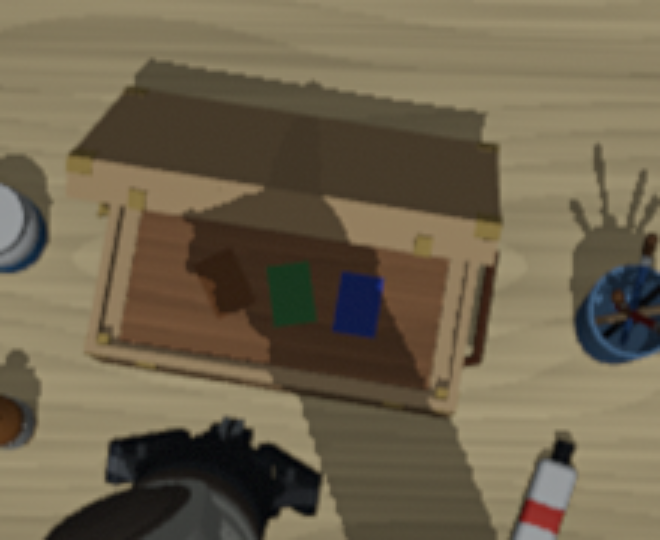

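The crop shows the drawer flush: no tray shows ahead of the front edge at about (280,385). The lid is unchanged, with its outside at (310,150). Next I go over the lid.

{"fn": "servo_tool", "kwargs": {
  "moves": [
    [[0,0.79,0],[-0.022,0,0.0065],0],
    [[0,0.79,0],[-0.022,0,0.006],0],
    [[0,0.79,0],[-0.022,0,0.006],0],
    [[0,0.79,0],[-0.022,0,0.0055],0],
    [[0,0.79,0],[-0.022,0,0.0055],0],
    [[0,0.79,0],[-0.022,0,0.005],0],
    [[0,0.79,0],[-0.022,0,0.0045],0],
    [[0,0.79,0],[-0.0225,0,0.0045],0],
    [[0,0.79,0],[-0.0225,0,0.004],0],
    [[0,0.79,0],[-0.0225,0,0.0035],0],
    [[0,0,0],[0,0,0],0]
  ]
}}

```text
time: 9.5
ee_pos: [0.7001, 0.1405, 0.3475]
tcp_rot: [-179.9, 11.8, 172.3]
wrist_force: [0.2, 0.4, -1.2]
opening: 0.0003
grasp_force: 0.0
```

```bash
python3 - <<'E'
from h import *
o=get_obs();print(o["ee_pos"],o["tcp_rot"],np.round(o["q"],1)); print(bx(-.02,0,.35))
plan((bx(-.03,0,.262),tool(10),6,0))
E
```

```text
[0.70013309 0.14050923 0.34749393] [-179.94657702   11.76568845  172.29189083] [ 13.   22.5  43.6 100.   -4.2  20.3]
[0.69718 0.14118 0.35   ]
9.5 F [ 0.2  0.4 -1.2]
[[-0.01, 0.29, -0.0], [0.005, 0.0001, 0.0135], 0],
[[-0.01, 0.29, -0.0], [0.005, 0.0001, 0.0135], 0],
[[-0.01, 0.29, -0.0], [0.0049, 0.0001, 0.0136], 0],
[[-0.01, 0.29, -0.0], [0.0048, 0.0001, 0.0136], 0],
[[-0.01, 0.29, -0.0], [0.0048, 0.0, 0.0136], 0],
[[-0.01, 0.29, -0.0], [0.0047, 0.0, 0.0136], 0]
```

{"fn": "servo_tool", "kwargs": {
  "moves": [
    [[0,0.29,0],[0.005,0,0.0135],0],
    [[0,0.29,0],[0.005,0,0.0135],0],
    [[0,0.29,0],[0.005,0,0.0135],0],
    [[0,0.29,0],[0.005,0,0.0135],0],
    [[0,0.29,0],[0.005,0,0.0135],0],
    [[0,0.29,0],[0.005,0,0.0135],0],
    [[0,0,0],[0,0,0],0]
  ]
}}

```text
time: 10.2
ee_pos: [0.6828, 0.1429, 0.264]
tcp_rot: [-180.0, 10.1, 172.4]
wrist_force: [-0.4, -0.4, -0.5]
opening: 0.0001
grasp_force: 0.0
```

```bash
cat >> h.py <<'E'
def arc(th,L=.172): # TCP for lid angle th (deg), tilt th/6
    t=np.radians(th); c,s=np.cos(t),np.sin(t); a=np.radians(th/6)
    x=-L*c+.03*s; z=.095+L*s+.03*c
    return bx(x+.011*np.cos(a),0,z-.011*np.sin(a)),tool(th/6)
E
python3 - <<'E'
from h import *
o=get_obs();print(o["ee_pos"])
plan((*arc(62),6,0),*[(*arc(t),1,0) for t in range(61,43,-1)])
E
```

```text
[0.68284965 0.14293215 0.26400366]
10.2 F [-0.4 -0.4 -0.5]
[[-0.0, -0.04, 0.01], [0.0016, 0.0, 0.0006], 0],
[[-0.0, -0.04, 0.01], [0.0016, 0.0, 0.0006], 0],
[[-0.0, -0.04, 0.01], [0.0016, 0.0, 0.0006], 0],
[[-0.0, -0.04, 0.01], [0.0016, 0.0, 0.0006], 0],
[[-0.0, -0.04, 0.01], [0.0016, 0.0, 0.0006], 0],
[[-0.0, -0.04, 0.01], [0.0016, 0.0, 0.0006], 0],
[[-0.0, 0.17, -0.0], [0.003, 0.0, 0.0004], 0],
[[0.0, 0.17, -0.0], [0.003, -0.0, 0.0005], 0],
[[0.0, 0.17, 0.0], [0.003, 0.0, 0.0005], 0],
[[-0.0, 0.17, 0.0], [0.003, 0.0, 0.0006], 0],
[[0.0, 0.17, -0.0], [0.003, -0.0, 0.0007], 0],
[[-0.0, 0.17, -0.0], [0.0029, 0.0, 0.0007], 0],
[[0.0, 0.17, 0.0], [0.0029, -0.0, 0.0008], 0],
[[0.0, 0.17, 0.0], [0.0029, 0.0, 0.0008], 0],
[[-0.0, 0.17, -0.0], [0.0029, -0.0, 0.0009], 0],
[[0.0, 0.17, -0.0], [0.0029, 0.0, 0.001], 0],
[[-0.0, 0.17, -0.0], [0.0029, 0.0, 0.001], 0],
[[0.0, 0.17, 0.0], [0.0028, 0.0, 0.0011], 0],
[[0.0, 0.17, -0.0], [0.0028, -0.0, 0.0011], 0],
[[-0.0, 0.17, -0.0], [0.0028, -0.0, 0.0012], 0],
[[0.0, 0.17, -0.0], [0.0028, -0.0, 0.0012], 0],
[[0.0, 0.17, 0.0], [0.0027, 0.0, 0.0013], 0],
[[0.0, 0.17, 0.0], [0.0027, 0.0, 0.0013], 0],
[[0.0, 0.17, 0.0], [0.0027, -0.0, 0.0014], 0]
```

{"fn": "servo_tool", "kwargs": {
  "moves": [
    [[0,0,0],[0.0033,0,0.0012],0],
    [[0,0,0],[0.0033,0,0.0012],0],
    [[0,0,0],[0.0033,0,0.0012],0],
    [[0,0.17,0],[0.003,0,0.0005],0],
    [[0,0.17,0],[0.003,0,0.0005],0],
    [[0,0.17,0],[0.003,0,0.0005],0],
    [[0,0.17,0],[0.003,0,0.0006],0],
    [[0,0.17,0],[0.003,0,0.0007],0],
    [[0,0.17,0],[0.003,0,0.0007],0]
  ]
}}

```text
time: 11.1
ee_pos: [0.6587, 0.1464, 0.2547]
tcp_rot: [179.9, 9.3, 172.3]
wrist_force: [3.5, 0.3, -0.2]
opening: 0.0
grasp_force: 1.7
```

{"fn": "servo_tool", "kwargs": {
  "moves": [
    [[0,0.17,0],[0.003,0,0.0008],0],
    [[0,0.17,0],[0.003,0,0.0008],0],
    [[0,0.17,0],[0.003,0,0.0009],0]
  ]
}}

```text
time: 11.4
ee_pos: [0.6499, 0.1476, 0.2506]
tcp_rot: [179.9, 8.8, 172.3]
wrist_force: [3.5, -0.5, 0.9]
opening: 0.0001
grasp_force: 1.6
```

```bash
python3 - <<'E'
from h import *
plan(*[(*arc(t),1,0) for t in range(51,8,-2)])
E
```

```text
11.4 F [ 3.5 -0.5  0.9]
[[0.06, 0.26, 0.03], [0.007, 0.0, 0.0036], 0],
[[0.0, 0.33, 0.0], [0.0056, -0.0, 0.0022], 0],
[[0.0, 0.33, 0.0], [0.0056, -0.0, 0.0024], 0],
[[-0.0, 0.33, 0.0], [0.0054, 0.0, 0.0026], 0],
[[0.0, 0.33, -0.0], [0.0053, -0.0, 0.0029], 0],
[[0.0, 0.33, -0.0], [0.0052, 0.0, 0.0031], 0],
[[-0.0, 0.33, 0.0], [0.0051, -0.0, 0.0033], 0],
[[-0.0, 0.33, -0.0], [0.0049, -0.0, 0.0035], 0],
[[0.0, 0.33, 0.0], [0.0048, -0.0, 0.0037], 0],
[[-0.0, 0.33, 0.0], [0.0046, 0.0, 0.0039], 0],
[[0.0, 0.33, 0.0], [0.0045, -0.0, 0.0041], 0],
[[-0.0, 0.33, -0.0], [0.0043, 0.0, 0.0042], 0],
[[0.0, 0.33, 0.0], [0.0041, -0.0, 0.0044], 0],
[[-0.0, 0.33, 0.0], [0.0039, 0.0, 0.0046], 0],
[[0.0, 0.33, 0.0], [0.0037, -0.0, 0.0047], 0],
[[-0.0, 0.33, -0.0], [0.0036, 0.0, 0.0049], 0],
[[-0.0, 0.33, 0.0], [0.0033, -0.0, 0.005], 0],
[[-0.0, 0.33, 0.0], [0.0031, 0.0, 0.0052], 0],
[[0.0, 0.33, -0.0], [0.0029, -0.0, 0.0053], 0],
[[-0.0, 0.33, 0.0], [0.0027, 0.0, 0.0054], 0],
[[-0.0, 0.33, 0.0], [0.0025, -0.0, 0.0055], 0],
[[0.0, 0.33, 0.0], [0.0023, 0.0, 0.0056], 0]
```

{"fn": "servo_tool", "kwargs": {
  "moves": [
    [[0,0.25,0],[0.0055,0,0.0025],0],
    [[0,0.33,0],[0.0056,0,0.0024],0],
    [[0,0.33,0],[0.0056,0,0.0025],0],
    [[0,0.33,0],[0.0054,0,0.0026],0],
    [[0,0.33,0],[0.0053,0,0.0029],0],
    [[0,0.33,0],[0.0052,0,0.0031],0],
    [[0,0.33,0],[0.0051,0,0.0033],0],
    [[0,0.33,0],[0.0049,0,0.0035],0],
    [[0,0.33,0],[0.0048,0,0.0037],0],
    [[0,0.33,0],[0.0046,0,0.0039],0]
  ]
}}

```text
time: 12.4
ee_pos: [0.6023, 0.154, 0.2133]
tcp_rot: [179.9, 5.5, 172.3]
wrist_force: [-0.3, 0.3, 4.4]
opening: -0.0005
grasp_force: 1.7
```

```bash
python3 - <<'E'
from h import *
o=get_obs(); p=o["ee_pos"]-H; print("box x",p[:2]@U[:2],"y",p[:2]@V[:2],"z",o["ee_pos"][2],[np.round((arc(t)[0]-H)@U,4) for t in (31,33,35)],[np.round(arc(t)[0][2],4) for t in (31,33,35)])
plan(*[(*arc(t),1,0) for t in range(31,8,-2)])
E
```

```text
box x -0.11578995785079124 y 6.8161086861733286e-06 z 0.2132887121089825 [np.float64(-0.121), np.float64(-0.117), np.float64(-0.1127)] [np.float64(0.2083), np.float64(0.2128), np.float64(0.2171)]
12.4 F [-0.3  0.3  4.4]
[[0.06, 0.34, 0.04], [0.0057, -0.0, 0.0045], 0],
[[-0.0, 0.33, -0.0], [0.0043, 0.0, 0.0042], 0],
[[0.0, 0.33, 0.0], [0.0041, -0.0, 0.0044], 0],
[[-0.0, 0.33, 0.0], [0.0039, 0.0, 0.0046], 0],
[[0.0, 0.33, 0.0], [0.0037, -0.0, 0.0047], 0],
[[-0.0, 0.33, -0.0], [0.0036, 0.0, 0.0049], 0],
[[-0.0, 0.33, 0.0], [0.0033, -0.0, 0.005], 0],
[[-0.0, 0.33, 0.0], [0.0031, 0.0, 0.0052], 0],
[[0.0, 0.33, -0.0], [0.0029, -0.0, 0.0053], 0],
[[-0.0, 0.33, 0.0], [0.0027, 0.0, 0.0054], 0],
[[-0.0, 0.33, 0.0], [0.0025, -0.0, 0.0055], 0],
[[0.0, 0.33, 0.0], [0.0023, 0.0, 0.0056], 0]
```

{"fn": "servo_tool", "kwargs": {
  "moves": [
    [[0,0.33,0],[0.0045,0,0.0042],0],
    [[0,0.33,0],[0.0043,0,0.0043],0],
    [[0,0.33,0],[0.0041,0,0.0044],0],
    [[0,0.33,0],[0.0039,0,0.0046],0],
    [[0,0.33,0],[0.0037,0,0.0047],0],
    [[0,0.33,0],[0.0036,0,0.0049],0],
    [[0,0.33,0],[0.0033,0,0.005],0],
    [[0,0.33,0],[0.0031,0,0.0052],0],
    [[0,0.33,0],[0.0029,0,0.0053],0],
    [[0,0.33,0],[0.0027,0,0.0054],0],
    [[0,0.33,0],[0.0022,0,0.005],0]
  ]
}}

```text
time: 13.5
ee_pos: [0.5681, 0.1586, 0.1575]
tcp_rot: [179.9, 1.9, 172.3]
wrist_force: [-1.7, 0.8, 2.8]
opening: -0.0001
grasp_force: 1.3
```

```bash
python3 - <<'E'
from h import *
o=get_obs(); p=o["ee_pos"]-H; print("box x",p[:2]@U[:2],"z",o["ee_pos"][2],[((arc(t)[0]-H)@U,arc(t)[0][2]) for t in (11,13)])
plan(*[(*arc(t),1,0) for t in [10,9,8,7,6,5,4,3.5,3,2.5,2,1.5]])
E
```

```text
box x -0.1503053145733963 z 0.15751313174388662 [(np.float64(-0.15212686488847438), np.float64(0.1569160480343661)), (np.float64(-0.14985652811447206), np.float64(0.16250681228543354))]
13.5 F [-1.7  0.8  2.8]
[[0.05, 0.2, 0.04], [0.003, 0.0, 0.0033], 0],
[[-0.0, 0.17, 0.0], [0.0011, 0.0, 0.0028], 0],
[[0.0, 0.17, 0.0], [0.001, -0.0, 0.0028], 0],
[[-0.0, 0.17, -0.0], [0.001, 0.0, 0.0029], 0],
[[-0.0, 0.17, 0.0], [0.0009, 0.0, 0.0029], 0],
[[-0.0, 0.17, -0.0], [0.0009, -0.0, 0.0029], 0],
[[0.0, 0.17, -0.0], [0.0008, 0.0, 0.0029], 0],
[[-0.0, 0.08, 0.0], [0.0004, 0.0, 0.0015], 0],
[[0.0, 0.08, 0.0], [0.0004, -0.0, 0.0015], 0],
[[-0.0, 0.08, -0.0], [0.0003, 0.0, 0.0015], 0],
[[-0.0, 0.08, 0.0], [0.0003, -0.0, 0.0015], 0],
[[0.0, 0.08, -0.0], [0.0003, 0.0, 0.0015], 0]
```

{"fn": "servo_tool", "kwargs": {
  "moves": [
    [[0,0.17,0],[0.0014,0,0.0028],0],
    [[0,0.17,0],[0.0012,0,0.0028],0],
    [[0,0.17,0],[0.001,0,0.0028],0],
    [[0,0.17,0],[0.001,0,0.0029],0],
    [[0,0.17,0],[0.001,0,0.0029],0],
    [[0,0.17,0],[0.001,0,0.0029],0],
    [[0,0.17,0],[0.0008,0,0.0025],0],
    [[0,0,0],[0.0005,0,0.0015],0],
    [[0,0,0],[0.0004,0,0.0015],0],
    [[0,0,0],[0.0003,0,0.0015],0]
  ]
}}

```text
time: 14.5
ee_pos: [0.5605, 0.1597, 0.1338]
tcp_rot: [179.9, 0.7, 172.3]
wrist_force: [1.1, -1.3, 1.6]
opening: -0.0002
grasp_force: 1.0
```

{"fn": "servo_tool", "kwargs": {
  "moves": [
    [[0,0,0],[0,0,0.001],0],
    [[0,0,0],[0,0,0.001],0],
    [[0,0,0],[0,0,0.001],0],
    [[0,0,0],[0,0,0.001],0]
  ]
}}

```text
time: 14.9
ee_pos: [0.5602, 0.1598, 0.1297]
tcp_rot: [179.9, 0.7, 172.3]
wrist_force: [-2.3, -0.5, 2.2]
opening: -0.0003
grasp_force: 1.2
```

{"fn": "servo_tool", "kwargs": {
  "moves": [
    [[0,0,0],[0,0,0.001],0],
    [[0,0,0],[0,0,0.001],0],
    [[0,0,0],[0,0,0.001],0],
    [[0,0,0],[0,0,0.0007],0]
  ]
}}

```text
time: 15.3
ee_pos: [0.5604, 0.1598, 0.126]
tcp_rot: [179.9, 0.7, 172.3]
wrist_force: [-1.5, -0.2, 2.5]
opening: -0.0
grasp_force: 1.2
```

{"fn": "servo_tool", "kwargs": {
  "moves": [
    [[0,0,0],[0,0,0.0006],0],
    [[0,0,0],[0,0,0.0006],0]
  ]
}}

```text
time: 15.5
ee_pos: [0.5605, 0.1598, 0.1251]
tcp_rot: [179.9, 0.7, 172.3]
wrist_force: [-4.1, 0.7, 8.3]
opening: -0.0002
grasp_force: 4.0
```

{"fn": "servo_tool", "kwargs": {
  "moves": [
    [[0,0,0],[0,0,0.0006],0],
    [[0,0,0],[0,0,0.0004],0],
    [[0,0,0],[0,0,0],0]
  ]
}}

```text
time: 15.8
ee_pos: [0.5605, 0.1597, 0.125]
tcp_rot: [179.9, 0.8, 172.3]
wrist_force: [-5.4, 0.3, 8.9]
opening: 0.0001
grasp_force: 4.9
```

{"fn": "servo_tool", "kwargs": {
  "moves": [
    [[0,0,0],[0,0,0.0008],0],
    [[0,0,0],[0,0,0.0008],0],
    [[0,0,0],[0,0,0],0]
  ]
}}

```text
time: 16.1
ee_pos: [0.5605, 0.1598, 0.1249]
tcp_rot: [179.9, 0.8, 172.3]
wrist_force: [-9.2, -1.9, 18.7]
opening: 0.0001
grasp_force: 9.7
```

Firm stop at z = 0.125 (18.7 N with no movement), so I'll lift away and check.

{"fn": "servo_tool", "kwargs": {
  "moves": [
    [[0,0,0],[0,0,-0.005],0],
    [[0,0,0],[0,0,-0.015],0],
    [[0,0,0],[0,0,-0.03],0],
    [[0,0,0],[0,0,-0.04],0],
    [[0,0,0],[0.02,0,-0.04],0],
    [[0,0,0],[0.04,0,0],0],
    [[0,0,0],[0.04,0,0],0],
    [[0,0,0],[0.04,0,0],0],
    [[0,0,0],[0.03,0,0],0],
    [[0,0,0],[0,0,0],0]
  ]
}}

```text
time: 17.1
ee_pos: [0.3881, 0.1827, 0.2518]
tcp_rot: [179.9, 0.8, 172.4]
wrist_force: [1.7, 0.2, 0.2]
opening: -0.0002
grasp_force: 0.0
```

```bash
python3 - <<'E'
from h import *
ims=[]
for c in ["side","top"]:
    im,d=camera(c); ims.append(cv2.resize((im[130:350,200:480] if c=="side" else im[110:330,130:410])[:,:,::-1],(400,314)))
    for n in ["drawer_front","lid_top_edge","brush_pot","gesso_jar","medium_bottle","paint_tube"]:
        r=mark_of(n,c);print(c,n,[(np.round(w(c,x["xyz"]),3),round(x["score"],2)) for x in r[:2]])
cv2.imwrite("pics/end.png",np.hstack(ims))
o=get_obs();print(o["ee_pos"],o["wrist_force"])
E
```

```text
side drawer_front []
side lid_top_edge [(array([0.534, 0.162, 0.124]), 0.69)]
side brush_pot [(array([ 0.592, -0.123, -0.004]), 0.59)]
side gesso_jar [(array([ 0.583,  0.507, -0.002]), 0.79), (array([ 0.656,  0.402, -0.003]), 0.67)]
side medium_bottle [(array([ 0.497,  0.39 , -0.003]), 0.84), (array([ 0.656,  0.402, -0.001]), 0.3)]
side paint_tube [(array([ 0.432, -0.07 , -0.003]), 0.84)]
top drawer_front [(array([0.529, 0.165, 0.035]), 0.47)]
top lid_top_edge [(array([0.526, 0.167, 0.122]), 0.57)]
top brush_pot [(array([ 0.588, -0.126,  0.   ]), 0.59)]
top gesso_jar [(array([ 0.684,  0.513, -0.002]), 0.91), (array([0.583, 0.503, 0.002]), 0.62)]
top medium_bottle [(array([ 0.49 ,  0.39 , -0.001]), 0.81)]
top paint_tube [(array([ 0.429, -0.063, -0.001]), 0.86), (array([0.527, 0.162, 0.035]), 0.59)]
[0.39049074 0.18240463 0.25006528] [-0.21075502 -0.2628778   0.17302138]
```

View pics/end.png

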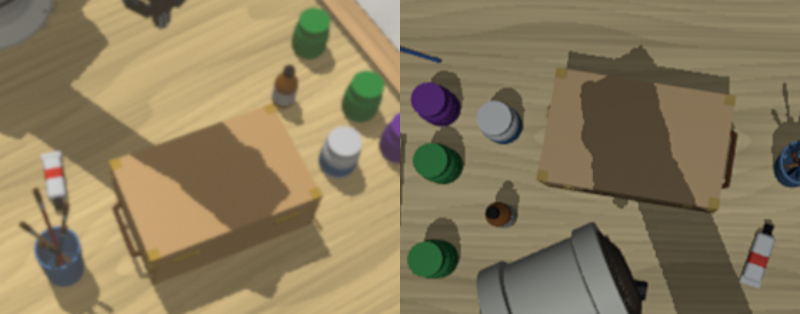

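The lid lies level (left view about (215,195), right view about (640,135)). The drawer front is flush, and the things around the box stand where they were.

```bash
python3 -c "
from workcell import job_done;print(job_done())"
```

```text
the job is handed in; nothing more can be done
None
```

The sketch box is shut and the job is handed in at about 18 s: I pushed the drawer gently to its stop first, then the lid to its stop, and the things around the box were not moved.

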